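Put the stray stamp in the free bay of the rack

ROBOT

A 6-joint arm with a two-finger parallel gripper is mounted at the origin on the work surface. World frame = base frame: x ahead of the robot, y to its left, z up, the work surface at z = 0. Lengths are in m, angles in rad, forces in N, time in s.
With the tool pointing down it reaches from about 0.3 to 0.775 m from the base axis. Payload 14.6 kg.
Tool frame: the origin (TCP) lies at the very end of the fingers, on their centre line; the grasp point (between the pads) lies 19 mm behind it; z points along the fingers, y is the direction in which the jaws open and shut (so a half turn about z gives the same grasp; the last joint's range is limited). The gripper opens to 94 mm and grips with 3 to 60 N. Pads are 16 mm wide; open, the fingers measure 119 mm over their backs; the gripper's body (75 mm by 177 mm) begins 78 mm behind the grasp point.
Start: joints at [-1.41, 0.3, 1.521, -0, 1.321, -0.067], TCP at [0.124, -0.536, 0.205] pointing down, gripper open.
Joint ranges: [-3.03, 3.03], [-0.79, 2.21], [0.23, 2.52], [-1.04, 4.18], [0, 3.07], [-2.55, 2.55]. Speed limits (rad/s): [2.22, 2.22, 2.57, 3.14, 3.14, 3.14].

INTERFACE

Orientations are given as [roll, pitch, yaw] about the fixed x, y, z axes, in that order (R = Rz(yaw) Ry(pitch) Rx(roll)).
In Python, from station import ctrl, vision, ticket gives the robot as it stands.
- The arm moves only by the tool step_arm, never from a script. Its argument "steps" is a list of rows, each an object of numbers: "x", "y", "z": the shift along the tool's x, y, z in m; "ax", "ay", "az": the turn, a rotation vector about the tool's x, y, z in degrees; "claw": the finger opening in m, from 0 to 0.094. A call has 1 to 5 rows; each row shifts and turns the pose as measured when the row begins, along the tool's axes as they then stand; what a row does not reach is not made up. A row lasts 1/12 s, in which the tool goes at most 41.7 mm and 7.16 degrees, less where a joint would pass 70% of its speed; a pose out of reach is approached as far as the arm can. A call with a gripper value outside its range is refused whole. The fingers move at their own pace and stop on an object; "grip_force" is the grip in N (left out, the last holds). Time passes only in rows, so rows that do not move let the fingers close. It gives the time, the measured TCP pose, the force and the opening at its end, in the units of the state.
- ctrl.get_obs(): the state, without advancing time (a new reading comes with each control period).
- vision.camera(name): name is "scene" or "top" or "wrist"; returns (picture, depth): 400x640x3 uint8, red, green, blue; 400x640 float32, m along the optical axis (not along the pixel's ray), 0 where there is no reading.
- vision.camera_params(name): a dict with "fov_y" (degrees; the focal length in pixels is half the picture's height over the tangent of half this angle, whatever the lens; pixels are square), "cx", "cy" (the principal point, pixels), "origin" and "attitude" of the camera in the world; the wrist camera has in their place "mount" (4x4, takes a point from camera to tool coordinates, whose origin is the TCP and whose axes are the flange's). Camera axes: x right, y up, looking along -z (the intrinsics and any distortion apply to the point x, -y, -z); pixel columns grow to the right and rows downward; lengths in m; the calibration is good to about 2 mm. A picture is of the moment at which its call begins: read the wrist's pose just before it. camera_params takes no time and is no camera call.
- ticket.hand_in(): hands the job in, once; it reports no verdict.
The state is a dict: "time_s": time; "qpos": joint angles; "joint_vel": joint speeds; "tau": joint torques, N m; "ee_pos": TCP position; "eef_rot": TCP orientation; "force": force on the tool from outside, world axes, zero at the start; "moment": the same for the moment, N m; "grip_width": finger opening in m.
Only numpy, scipy, OpenCV 4.12 (cv2) and the standard library are available. Lean on these libraries where they do the work, as an engineer would, in place of code of your own. Each camera call takes 0.05 s, during which the arm holds its last target.

TASK

One of the three desk stamps has been left out on the desk. Put it away standing upright in whichever bay of the stamp rack is empty, setting it down rather than dropping it, and leave the other two stamps, the ink bottle and the sample jar where they are.

Things in the scene. Friction and masses are not known exactly. Their poses are not given: they have to be found in the camera images.
- stamp_mid (a point): black self-inking desk stamp, an upright block 36 mm along its x, 52 mm along its y and 86 mm tall, 0.13 kg, flat parallel sides, looks the same turned half round. The point is its centre, 43 mm above its underside; z is up. This is the stamp left out on the desk, apart from the rack (to its left or right), turned up to 40 degrees either way from the robot axes.
- rack: low fixed aluminium stamp rack on the desk, 64 mm along its x and 232 mm along its y, open on top. It has three equal bays in a row along its y, centred at y = -76, 0 and +76 mm (x = 0) in its frame; each bay is 56 mm (x) by 72 mm (y) inside. Bay floor 6 mm and wall tops 18 mm above the desk; walls 4 mm thick. Origin: centre of its underside, on the desk; z is up. Two bays hold a stamp, one is empty, and which one differs from start to start.
- stamp_a_mid (a point): black self-inking desk stamp, an upright block 36 mm along its x, 52 mm along its y and 86 mm tall, 0.13 kg, flat parallel sides, looks the same turned half round. The point is its centre, 43 mm above its underside; z is up. It stands in one of the rack's bays, within 4 mm of its middle, long side along the row. Its bay is taken.
- stamp_b_mid (a point): black self-inking desk stamp, an upright block 36 mm along its x, 52 mm along its y and 86 mm tall, 0.13 kg, flat parallel sides, looks the same turned half round. The point is its centre, 43 mm above its underside; z is up. It stands in another of the rack's bays, within 4 mm of its middle, long side along the row. Its bay is taken.
- ink_bottle_mid (a point): bystander: white plastic ink bottle with black cap, 32 mm across, 70 mm tall, standing on the desk just beyond the work. The point is its centre, half-way up.
- jar_mid (a point): bystander: amber glass sample jar with white cap, 60 mm across, 75 mm tall, standing on the desk just beyond the work. The point is its centre, half-way up.

How it is judged:
At the end, for the whole second after the job is handed in: The stray stamp stands upright (within 10 degrees) and at rest on the floor of the empty bay: within 16 mm of the bay's middle along either rack axis, its centre 43 to 55 mm above the desk (49 mm when seated). The two other stamps, the ink bottle and the jar are upright (within 10 degrees) ((y of stamp_mid in the frame of rack between -0.092 and -0.06 m or y of stamp_mid in the frame of rack between -0.016 and 0.016 m or y of stamp_mid in the frame of rack between 0.06 and 0.092 m) and x of stamp_mid in the frame of rack between -0.016 and 0.016 m and z of stamp_mid in the frame of rack between 0.043 and 0.055 m and angle between each of stamp_mid, stamp_a_mid, stamp_b_mid, ink_bottle_mid, jar_mid's own z axis and vertical below 0.17 rad and linear speed of stamp below 0.02 m/s); the robot touches nothing.
It fails at once if a stamp that was already in the rack is moved more than 25 mm (distance of any of stamp_a_mid, stamp_b_mid from where it was at the start of the episode above 0.025 m).
It fails at once if the ink bottle or the jar is moved more than 25 mm (distance of any of ink_bottle_mid, jar_mid from where it was at the start of the episode above 0.025 m).
It fails at once if the stamp is dropped or thrown (moves faster than 0.8 m/s, as after a fall of about 33 mm, while the fingers do not hold it) (linear speed of stamp above 0.8 m/s and contact force between stamp and the fingers below 0.1 N).
It also fails if it takes over 35 s, if anything falls off the work surface, if the arm or the gripper's body presses on something with over 40 N, if the wrist force passes 120 N, or if a joint passes its speed limit or range.

## Working session

There is one attempt and no reset: what is moved stays moved. The work goes in short steps, Python scripts to look and compute and a tool call to move; the robot and the scene stay as the last step left them, time stands still between calls to the robot, and variables do not carry over. Pictures are saved under pics/ and viewed, and the job is handed in when it is done.

Besides the shell and the picture viewer there is one more tool, called after "Emit:" as a command line: name --argument value ..., lists and objects as JSON in quotes. step_arm: Moves the arm, as the interface text tells. Its arguments: {"type":"object","properties":{"steps":{"type":"array"},"grip_force":{"type":"number"}},"required":["steps"]}

```bash
mkdir -p pics; ls; python3 - <<'E'
from station import ctrl, vision, ticket
import cv2, numpy as np
print(ctrl.get_obs())
for n in ("scene","top","wrist"):
    print(n, vision.camera_params(n))
for n in ("scene","top"):
    p,d=vision.camera(n)
    np.savez(f"pics/{n}0.npz",p=p,d=d)
    cv2.imwrite(f"pics/{n}0.png",p[:,:,::-1])
    print(n,(d>0).mean(), d[d>0].min() if (d>0).any() else None, d.max())
E
```

```text
pics
{'time_s': 0.0, 'qpos': array([-1.40962051e+00,  3.00432273e-01,  1.52159976e+00, -6.26938209e-06,
        1.32070129e+00, -6.66140758e-02]), 'joint_vel': array([ 1.08546924e-03, -5.08196682e-06, -3.86708963e-05, -7.64688228e-04,
        9.71049752e-04, -3.30683618e-04]), 'tau': array([-8.16627271e-04, -5.31809092e+01, -3.52740777e+01,  7.08568026e-02,
        2.44136655e-02, -9.26714347e-05]), 'ee_pos': array([ 0.12414821, -0.53552717,  0.20489973]), 'eef_rot': array([-3.14045411e+00, -6.98692554e-05,  2.27791405e-01]), 'force': array([-0.03122692,  0.13442984,  0.28355021]), 'moment': array([-0.04804854, -0.01904816,  0.03157226]), 'grip_width': 0.0941182749903281}
scene {'fov_y': 45.43964766365784, 'cx': 322.26155970449355, 'cy': 199.90348100972176, 'origin': array([0.9643279 , 0.41026737, 0.86048112]), 'attitude': array([0.61172403, 0.01128896, 2.42865553])}
top {'fov_y': 46.760737616333074, 'cx': 313.15357618240574, 'cy': 192.96672528921573, 'origin': array([ 0.50365075, -0.00927487,  0.97742163]), 'attitude': array([ 0.10155663, -0.00429596, -1.57831519])}
wrist {'fov_y': 68.697806236151, 'cx': 319.0852975162722, 'cy': 199.93459270133314, 'mount': array([[-7.56028477e-04,  9.57771506e-01,  2.87529426e-01,
         8.37846084e-02],
       [ 9.99999701e-01,  7.70310899e-04,  6.34593187e-05,
         9.18146258e-04],
       [-1.60707524e-04,  2.87529388e-01, -9.57771802e-01,
        -1.79471366e-01],
       [ 0.00000000e+00,  0.00000000e+00,  0.00000000e+00,
         1.00000000e+00]])}
scene 0.9958984375 0.7085714 2.8171942
top 0.9959921875 0.86556935 1.8324125
```

View pics/top0.png

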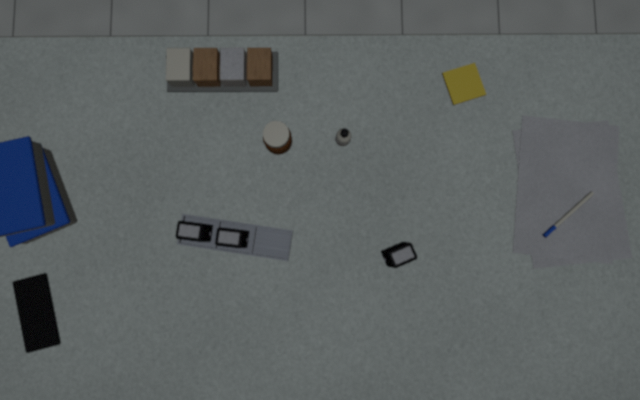

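View pics/scene0.png

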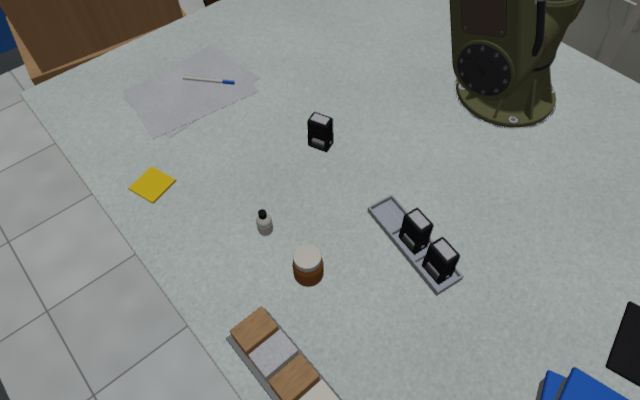

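The top view (image up is +x, left is +y) shows the rack around (235,237). Stamps fill the left and middle bays at (193,231) and (232,238), and the right bay at (272,242) is empty. The stray stamp is at (400,255), with the jar at (278,137) and the bottle at (344,136). The scene view agrees: its far-left bay at (390,213) is empty and the stray is at (320,132).

```bash
cat > h.py <<'E'
import numpy as np, cv2
from scipy.spatial.transform import Rotation as R
from station import ctrl, vision, ticket
def cam(n, obs=None):
    p=vision.camera_params(n)
    f=200/np.tan(np.radians(p['fov_y'])/2)
    if 'mount' in p:
        T=np.eye(4); T[:3,:3]=R.from_euler('xyz',obs['eef_rot']).as_matrix(); T[:3,3]=obs['ee_pos']
        T=T@p['mount']; Rm,o=T[:3,:3],T[:3,3]
    else: Rm=R.from_euler('xyz',p['attitude']).as_matrix(); o=p['origin']
    return dict(f=f,cx=p['cx'],cy=p['cy'],R=Rm,o=np.array(o))
def rays(c,uv):
    uv=np.atleast_2d(np.asarray(uv,float))
    d=np.c_[(uv[:,0]-c['cx'])/c['f'],-(uv[:,1]-c['cy'])/c['f'],-np.ones(len(uv))]
    return d@c['R'].T
def plane(c,uv,z):
    d=rays(c,uv); return c['o']+d*((z-c['o'][2])/d[:,2])[:,None]
def cloud(c,D):
    v,u=np.indices(D.shape); uv=np.c_[u.ravel(),v.ravel()]
    return (c['o']+rays(c,uv)*D.ravel()[:,None]).reshape(*D.shape,3)
def tri(cs,uvs):
    A=np.zeros((3,3));b=np.zeros(3)
    for c,uv in zip(cs,uvs):
        d=rays(c,uv)[0]; d/=np.linalg.norm(d); P=np.eye(3)-np.outer(d,d); A+=P;b+=P@c['o']
    return np.linalg.solve(A,b)
E
python3 - <<'E'
from h import *
for n in ("top","scene"):
    z=np.load(f"pics/{n}0.npz"); c=cam(n); P=cloud(c,z['d'])
    m=(P[...,2]>0.03)&(P[...,2]<0.2)&(P[...,0]>0.2)&(P[...,0]<0.75)&(abs(P[...,1])<.6)&(z['d']>0)
    k,l,s,ce=cv2.connectedComponentsWithStats(m.astype(np.uint8))
    for i in range(1,k):
        if s[i,4]<40: continue
        q=P[l==i]; zt=np.percentile(q[:,2],90); t=q[q[:,2]>zt-.008]
        r=cv2.minAreaRect((t[:,:2]*1000).astype(np.float32))
        print(n,s[i],ce[i].round(1),'ztop',zt.round(4),'mean',t[:,:2].mean(0).round(4),r)
    dm=(abs(P[...,2])<0.01); print(n,'desk z med',np.median(P[dm][:,2]))
    # rack
    rg=P[(P[...,2]>0.011)&(P[...,2]<0.025)&(P[...,0]>0.25)&(P[...,0]<0.6)&(P[...,1]>-.05)&(P[...,1]<.4)&(z['d']>0)]
    if len(rg)>10: print('rack',cv2.minAreaRect((rg[:,:2]*1000).astype(np.float32)))
z=np.load("pics/top0.npz")
cv2.imwrite("pics/top_crop.png",cv2.resize(z['p'][195:285,160:440,::-1],None,fx=2.85,fy=2.85,interpolation=cv2.INTER_CUBIC)*1)
E
```

```text
top [263 120  29  32 727] [276.8 135.9] ztop 0.0763 mean [0.7159 0.0592] ((716.0487060546875, 59.669071197509766), (51.98359298706055, 52.0148811340332), 45.08591079711914)
top [336 128  16  16 204] [343.5 135.3] ztop 0.0699 mean [ 0.7186 -0.0775] ((718.971923828125, -77.57765197753906), (15.605483055114746, 14.317328453063965), 0.14434565603733063)
top [   0  136   72  111 5659] [ 28.3 191.7] ztop 0.1042 mean [0.6083 0.5443] ((613.7529907226562, 552.2286376953125), (178.11239624023438, 86.51095581054688), 12.091108322143555)
top [176 220  35  22 614] [192.7 230.5] ztop 0.0932 mean [0.5241 0.2225] ((524.2135620117188, 223.44271850585938), (52.644691467285156, 35.670860290527344), 82.57909393310547)
top [215 227  33  21 579] [231.2 237. ] ztop 0.0934 mean [0.511 0.147] ((511.17437744140625, 147.61083984375), (52.12458419799805, 35.89715576171875), 82.71272277832031)
top [383 241  35  27 604] [400.3 254.1] ztop 0.088 mean [ 0.4753 -0.1831] ((475.2479553222656, -183.81057739257812), (35.555877685546875, 51.586097717285156), 22.57599449157715)
top desk z med -0.0001749908688616908
rack (
[... 786 characters left out ...]
086), 83.86543273925781)
scene [424 237  37  42 909] [442.3 256.5] ztop 0.0925 mean [0.5239 0.2289] ((522.4080810546875, 227.36572265625), (52.234371185302734, 36.3551139831543), 84.07791137695312)
scene [293 244  31  37 926] [307.6 261.8] ztop 0.075 mean [0.7149 0.065 ] ((714.053466796875, 63.877769470214844), (51.244693756103516, 51.7328987121582), 40.483001708984375)
scene [ 540  367   90   33 1810] [576.3 387.2] ztop 0.1043 mean [0.5497 0.5285] ((539.3870239257812, 527.0653076171875), (48.692264556884766, 103.10148620605469), 48.934967041015625)
scene desk z med -0.0008461577134917242
rack ((508.62811279296875, 151.9600372314453), (233.6795654296875, 67.3094482421875), 80.89659881591797)
```

View pics/top_crop.png

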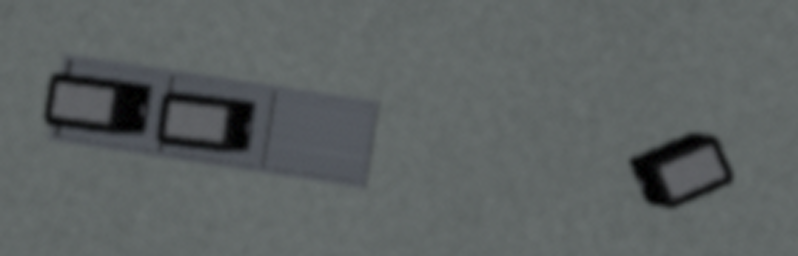

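Both views agree on the layout. Going by the top view, the stray is at about (0.475,-0.183) with its short axis at about 21°. The empty bay is at about (0.499,0.075) with rack yaw at about -9°. I'll move over the stray and refine with the wrist camera.

Emit:
step_arm --steps '[{"x":0.033,"y":-0.021,"az":-7},{"x":0.035,"y":-0.017,"az":-7},{"x":0.037,"y":-0.012,"az":-7},{"x":0.038,"y":-0.007,"az":-7},{"x":0.038,"y":-0.002,"az":-7}]'

```text
validation failed for argument at $.st...
```

Emit:
step_arm --steps '[{"x":0.033,"y":-0.021,"z":0.0,"ax":0.0,"ay":0.0,"az":-7.0,"claw":0.094}]'

```text
time_s: 0.18
ee_pos: [0.1491, -0.5096, 0.2042]
eef_rot: [-3.14, 0.0, 0.344]
force: [0.7, -0.8, -0.2]
grip_width: 0.0939
```

Emit:
step_arm --steps '[{"x":0.037,"y":-0.017,"z":0.0,"ax":0.0,"ay":0.0,"az":-7.0,"claw":0.094},{"x":0.039,"y":-0.013,"z":0.0,"ax":0.0,"ay":0.0,"az":-7.0,"claw":0.094},{"x":0.04,"y":-0.008,"z":0.0,"ax":0.0,"ay":0.0,"az":-7.0,"claw":0.094},{"x":0.041,"y":-0.003,"z":0.0,"ax":0.0,"ay":0.0,"az":-7.0,"claw":0.094},{"x":0.041,"y":0.002,"z":0.0,"ax":0.0,"ay":0.0,"az":-7.0,"claw":0.094}]'

```text
time_s: 0.6
ee_pos: [0.294, -0.3591, 0.2022]
eef_rot: [-3.137, -0.003, 0.972]
force: [0.4, -0.2, -0.2]
grip_width: 0.094
```

Emit:
step_arm --steps '[{"x":0.04,"y":0.008,"z":0.0,"ax":0.0,"ay":0.0,"az":-7.0,"claw":0.094},{"x":0.039,"y":0.013,"z":0.0,"ax":0.0,"ay":0.0,"az":-7.0,"claw":0.094},{"x":0.037,"y":0.017,"z":0.0,"ax":0.0,"ay":0.0,"az":-7.0,"claw":0.094},{"x":0.035,"y":0.022,"z":0.0,"ax":0.0,"ay":0.0,"az":-7.0,"claw":0.094},{"x":0.032,"y":0.026,"z":0.0,"ax":0.0,"ay":0.0,"az":-7.0,"claw":0.094}]'

```text
time_s: 1.02
ee_pos: [0.4395, -0.2097, 0.2023]
eef_rot: [-3.139, -0.005, 1.597]
force: [-0.2, -0.4, -0.6]
grip_width: 0.0942
```

Emit:
step_arm --steps '[{"x":0.014,"y":0.017,"z":0.0,"ax":0.0,"ay":0.0,"az":-6.5,"claw":0.094},{"x":0.012,"y":0.018,"z":0.0,"ax":0.0,"ay":0.0,"az":-6.5,"claw":0.094},{"x":0.0,"y":0.0,"z":0.0,"ax":0.0,"ay":0.0,"az":-6.5,"claw":0.094},{"x":0.0,"y":0.0,"z":0.0,"ax":0.0,"ay":0.0,"az":0.0,"claw":0.094}]'

```text
time_s: 1.35
ee_pos: [0.4773, -0.1723, 0.2011]
eef_rot: [-3.14, -0.008, 1.97]
force: [0.6, 0.1, 0.0]
grip_width: 0.0938
```

```bash
python3 - <<'E'
from h import *
o=ctrl.get_obs(); p,D=vision.camera("wrist")
np.savez("pics/w1.npz",p=p,d=D,pos=o['ee_pos'],rot=o['eef_rot'])
cv2.imwrite("pics/w1.png",p[:,:,::-1]); print(o['ee_pos'],np.degrees(o['eef_rot']),o['joint_vel'].round(3),o['force'])
E
```

```text
[ 0.47729352 -0.17230664  0.2011199 ] [-179.91836831   -0.45177143  112.86871964] [ 0.043  0.021 -0.015  0.006 -0.     0.173] [0.56579743 0.10534824 0.04151388]
```

View pics/w1.png

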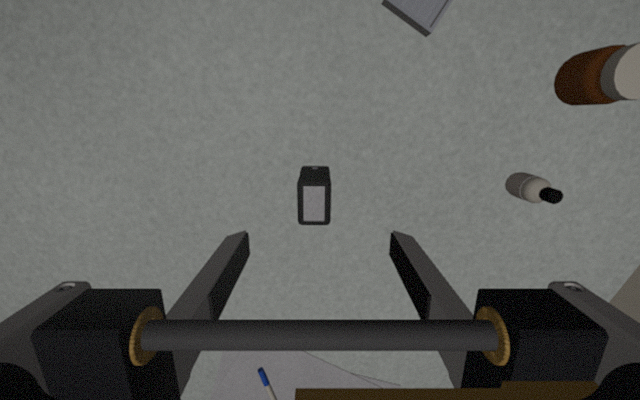

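The wrist view shows the stray's top face (white label) at about (314,203) between the fingers, with its front side above it at (315,173). The bottle is at (535,190), the jar at (610,75), and the near rack corner is at the top (430,30).

```bash
cat > w.py <<'E'
from h import *
def stampw(fn, box=(0.47,-0.18,0.08), zlo=0.06,zhi=0.11):
    z=np.load(fn); c=cam("wrist",dict(ee_pos=z['pos'],eef_rot=z['rot'])); P=cloud(c,z['d'])
    m=(P[...,2]>zlo)&(P[...,2]<zhi)&(np.hypot(P[...,0]-box[0],P[...,1]-box[1])<box[2])&(z['d']>0)
    k,l,s,ce=cv2.connectedComponentsWithStats(m.astype(np.uint8))
    for i in range(1,k):
        if s[i,4]<60: continue
        q=P[l==i]; zt=np.percentile(q[:,2],90); t=q[q[:,2]>zt-.006]
        print(fn,'px',ce[i].round(1),s[i],'z',zt.round(4),cv2.minAreaRect((t[:,:2]*1000).astype(np.float32)))
    # label (white patch) 
    return z,c,P
E
python3 - <<'E'
from w import *
z,c,P=stampw("pics/w1.npz")
# dark mask contour in image, top rectangle
g=cv2.cvtColor(z['p'],cv2.COLOR_RGB2GRAY)
lab=np.zeros_like(g); lab[184:224,296:334]=(g[184:224,296:334]>75)
k,l,s,ce=cv2.connectedComponentsWithStats(lab)
for i in range(1,k):
    if s[i,4]>50: print('label',s[i],ce[i])
m=((P[...,2]>0.008)&(P[...,2]<0.03)&(P[...,1]>-.05)&(P[...,0]<.62)&(z['d']>0)); 
v,u=np.nonzero(m[:60]); print('rack px',len(v), P[:60][m[:60]].mean(0) if len(v) else '')
E
```

```text
pics/w1.npz px [313.9 199.1] [ 297  174   35   51 1654] z 0.0874 ((474.0881042480469, -181.15798950195312), (35.800628662109375, 50.789283752441406), 22.20379066467285)
label [296 184   3  40  69] [296.44927536 206.52173913]
label [329 184   5  40 135] [331.77037037 204.98518519]
label [303 186  22  35 768] [313.5        202.95572917]
rack px 614 [0.50387854 0.04154557 0.0157459 ]
```

Emit:
step_arm --steps '[{"x":-0.007,"y":-0.006,"z":0.0,"ax":0.0,"ay":0.0,"az":0.5,"claw":0.094},{"x":0.0,"y":0.0,"z":0.03,"ax":0.0,"ay":0.0,"az":0.0,"claw":0.094},{"x":0.0,"y":0.0,"z":0.03,"ax":0.0,"ay":0.0,"az":0.0,"claw":0.094},{"x":0.0,"y":0.0,"z":0.0,"ax":0.0,"ay":0.0,"az":0.0,"claw":0.094}]'

```text
time_s: 1.73
ee_pos: [0.4727, -0.1848, 0.1406]
eef_rot: [3.141, -0.005, 1.934]
force: [-0.4, 0.2, -0.7]
grip_width: 0.0942
```

```bash
cat > look.py <<'E'
import sys
from w import *
def shot(n):
    o=ctrl.get_obs(); p,D=vision.camera("wrist")
    np.savez(f"pics/{n}.npz",p=p,d=D,pos=o['ee_pos'],rot=o['eef_rot'])
    cv2.imwrite(f"pics/{n}.png",p[:,:,::-1]); print(o['time_s'],o['ee_pos'].round(4),np.degrees(o['eef_rot']).round(2),o['joint_vel'].round(3),o['force'].round(1),o['grip_width'])
shot(sys.argv[1])
E
python3 look.py w2; python3 - <<'E'
from w import *
stampw("pics/w2.npz",box=(.474,-.181,.045))
# two-view triangulation of label centroid
cs,uv=[],[]
for n,b in (("top",(382,240,420,270)),("scene",(306,110,336,128))):
    z=np.load(f"pics/{n}0.npz"); g=cv2.cvtColor(z['p'],cv2.COLOR_RGB2GRAY)[b[1]:b[3],b[0]:b[2]]
    print(n); print(g[::3,::3])
E
```

```text
1.7333 [ 0.4727 -0.1848  0.1406] [179.97  -0.3  110.8 ] [-0.027 -0.059 -0.06  -0.001  0.082  0.031] [-0.4  0.2 -0.7] 0.09424113284994293
pics/w2.npz px [322.6 207.3] [ 301  176   43   64 2538] z 0.0874 ((473.79620361328125, -181.14724731445312), (35.38667297363281, 50.45866012573242), 22.155637741088867)
top
[[103 101 104 102  99 101 101  97  99 101 101 102  99]
 [ 99 100  98 103  94  78  33  12  21  33  87  99 100]
 [101 101  89  65  16   6   6  15  41  60  46  99 101]
 [ 81  49  10   7  10  22  51  83  96  94  32  97 103]
 [ 18   6   8  29  63  91  96  96  95  95  67  58 101]
 [ 55   5   7  47  97  97  97  97  96  97  92  30 100]
 [ 92  30   0  22  91  98  97  97  94  75  44  32  99]
 [100  54   4   7  60  96  93  67  35  31  79  98 101]
 [ 98  81   6   8  22  51  29  46  85  96 102 100  99]
 [102 101  85  70  48  63  95 103 102 102 103 101 103]]
scene
[[160 156 162 158 157 158 157 159 158 159]
 [157 157 107 121  93 146 159 163 159 162]
 [161 148 113 150 152 150 124  96 149 159]
 [159  28 137 150 151 151 153 153  23 134]
 [151  15  20  24  92 145 153  67  18 136]
 [153  10  11  13  11  20  29  19  10 133]]
```

View pics/w2.png

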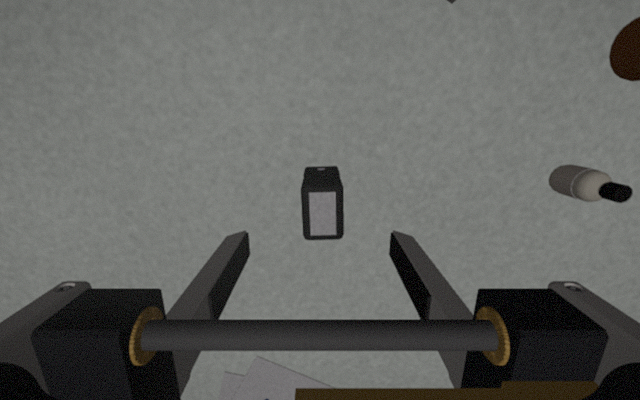

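Stamp now measured at (0.4738,-0.1811), short axis 22.2°, top 0.087 (text: 0.086). It sits centred between the fingers at (322,207), so I'll make small corrections and descend.

Emit:
step_arm --steps '[{"x":0.003,"y":0.002,"z":0.01,"ax":0.0,"ay":-0.3,"az":-1.4,"claw":0.094},{"x":0.0,"y":0.0,"z":0.03,"ax":0.0,"ay":0.0,"az":0.0,"claw":0.094},{"x":0.0,"y":0.0,"z":0.03,"ax":0.0,"ay":0.0,"az":0.0,"claw":0.094},{"x":0.0,"y":0.0,"z":0.02,"ax":0.0,"ay":0.0,"az":0.0,"claw":0.094},{"x":0.0,"y":0.0,"z":0.0,"ax":0.0,"ay":0.0,"az":0.0,"claw":0.094}]'

```text
time_s: 2.2
ee_pos: [0.4774, -0.1875, 0.0603]
eef_rot: [3.131, 0.011, 1.943]
force: [-0.7, 0.1, -0.3]
grip_width: 0.0941
```

```bash
python3 look.py w3; python3 - <<'E'
from w import *
stampw("pics/w3.npz",box=(.474,-.181,.04))
E
```

```text
2.2 [ 0.4774 -0.1875  0.0603] [179.42   0.63 111.35] [-0.016 -0.055 -0.046  0.001  0.066  0.016] [-0.7  0.1 -0.3] 0.09411665698646231
pics/w3.npz px [318.7 241.2] [ 287  195   63   93 5366] z 0.0874 ((473.9766540527344, -181.23751831054688), (35.90082550048828, 51.46247863769531), 22.749462127685547)
```

View pics/w3.png

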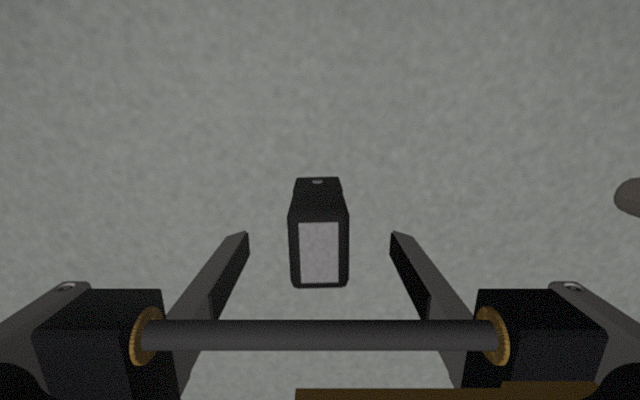

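```bash
cat > go.py <<'E'
import sys
from h import *
x,y,z,psi=map(float,sys.argv[1:5])
o=ctrl.get_obs(); Rc=R.from_euler('xyz',o['eef_rot']); Rt=R.from_euler('xyz',[np.pi,0,np.radians(psi)])
print('now',o['time_s'],o['ee_pos'].round(4),np.degrees(o['eef_rot']).round(2),'F',o['force'].round(1),'g',round(o['grip_width'],4))
print('shift',Rc.inv().apply(np.array([x,y,z])-o['ee_pos']).round(4),'turn',np.degrees((Rc.inv()*Rt).as_rotvec()).round(2))
E
python3 go.py .474 -.1812 .036 112.4
```

```text
now 2.25 [ 0.4782 -0.1879  0.0622] [179.33   0.72 111.35] F [ 0.  -0.1 -0.8] g 0.0938
shift [ 0.0081 -0.0018  0.0261] turn [ 0.66  0.72 -1.04]
```

Emit:
step_arm --steps '[{"x":0.008,"y":-0.002,"z":0.0,"ax":0.6,"ay":0.7,"az":-1.0,"claw":0.094},{"x":0.0,"y":0.0,"z":0.0,"ax":0.0,"ay":0.0,"az":0.0,"claw":0.094}]'

```text
time_s: 2.42
ee_pos: [0.4743, -0.1821, 0.0659]
eef_rot: [3.139, 0.002, 1.96]
force: [0.9, 0.0, -0.9]
grip_width: 0.0939
```

```bash
python3 go.py .474 -.1812 .036 112.4
```

```text
now 2.4167 [ 0.4743 -0.1821  0.0659] [1.7985e+02 1.2000e-01 1.1229e+02] F [ 0.9  0.  -0.9] g 0.0939
shift [0.001  0.     0.0299] turn [ 0.15  0.12 -0.11]
```

Emit:
step_arm --steps '[{"x":0.001,"y":0.0,"z":0.02,"ax":0.1,"ay":0.1,"az":0.0,"claw":0.094},{"x":0.0,"y":0.0,"z":0.015,"ax":0.0,"ay":0.0,"az":0.0,"claw":0.094},{"x":0.0,"y":0.0,"z":0.0,"ax":0.0,"ay":0.0,"az":0.0,"claw":0.094}]'

```text
time_s: 2.67
ee_pos: [0.4769, -0.1824, 0.0366]
eef_rot: [3.134, 0.007, 1.959]
force: [-1.0, 0.0, -0.2]
grip_width: 0.0941
```

```bash
python3 go.py .474 -.1812 .036 112.4
```

```text
now 2.6667 [ 0.4769 -0.1824  0.0366] [179.59   0.41 112.26] F [-1.   0.  -0.2] g 0.0941
shift [ 0.0022 -0.0023  0.0006] turn [ 0.41  0.41 -0.14]
```

Correct the last 2–3 mm, then close.

Emit:
step_arm --steps '[{"x":0.002,"y":-0.002,"z":0.0,"ax":0.4,"ay":0.4,"az":-0.1,"claw":0.094},{"x":0.0,"y":0.0,"z":0.0,"ax":0.0,"ay":0.0,"az":0.0,"claw":0.094}]'

```text
time_s: 2.83
ee_pos: [0.4751, -0.1816, 0.0393]
eef_rot: [3.14, 0.001, 1.961]
force: [0.8, 0.2, 1.2]
grip_width: 0.0938
```

```bash
python3 go.py .474 -.1812 .036 112.4
```

```text
now 2.8333 [ 0.4751 -0.1816  0.0393] [1.7993e+02 7.0000e-02 1.1236e+02] F [0.8 0.2 1.2] g 0.0938
shift [ 0.0008 -0.0008  0.0033] turn [ 0.07  0.07 -0.04]
```

Emit:
step_arm --steps '[{"x":0.001,"y":-0.001,"z":0.003,"ax":0.0,"ay":0.0,"az":0.0,"claw":0.045},{"x":0.0,"y":0.0,"z":0.0,"ax":0.0,"ay":0.0,"az":0.0,"claw":0.045},{"x":0.0,"y":0.0,"z":0.0,"ax":0.0,"ay":0.0,"az":0.0,"claw":0.03},{"x":0.0,"y":0.0,"z":0.0,"ax":0.0,"ay":0.0,"az":0.0,"claw":0.02},{"x":0.0,"y":0.0,"z":0.0,"ax":0.0,"ay":0.0,"az":0.0,"claw":0.02}]' --grip_force 20

```text
time_s: 3.25
ee_pos: [0.4751, -0.1817, 0.0398]
eef_rot: [3.137, 0.005, 1.961]
force: [-0.3, 0.8, 0.3]
grip_width: 0.0641
```

```bash
python3 go.py .474 -.1812 .036 112.4
```

```text
now 3.25 [ 0.4751 -0.1817  0.0398] [179.75   0.28 112.36] F [-0.3  0.8  0.3] g 0.0641
shift [ 0.0009 -0.0008  0.0038] turn [ 0.25  0.28 -0.04]
```

Emit:
step_arm --steps '[{"x":0.001,"y":-0.001,"z":0.003,"ax":0.2,"ay":0.2,"az":0.0,"claw":0.02},{"x":0.0,"y":0.0,"z":0.0,"ax":0.0,"ay":0.0,"az":0.0,"claw":0.02},{"x":0.0,"y":0.0,"z":0.0,"ax":0.0,"ay":0.0,"az":0.0,"claw":0.02},{"x":0.0,"y":0.0,"z":0.0,"ax":0.0,"ay":0.0,"az":0.0,"claw":0.02},{"x":0.0,"y":0.0,"z":0.0,"ax":0.0,"ay":0.0,"az":0.0,"claw":0.02}]' --grip_force 20

```text
time_s: 3.67
ee_pos: [0.4737, -0.1811, 0.0365]
eef_rot: [3.141, 0.001, 1.961]
force: [-0.3, -0.4, 1.4]
grip_width: 0.0362
```

Emit:
step_arm --steps '[{"x":0.0,"y":0.0,"z":0.0,"ax":0.0,"ay":0.0,"az":0.0,"claw":0.02},{"x":0.0,"y":0.0,"z":0.0,"ax":0.0,"ay":0.0,"az":0.0,"claw":0.02}]' --grip_force 20

```text
time_s: 3.83
ee_pos: [0.4737, -0.1811, 0.0365]
eef_rot: [3.141, 0.001, 1.961]
force: [0.5, -0.2, -0.6]
grip_width: 0.0358
```

```bash
python3 go.py .474 -.1812 .036 112.4
```

```text
now 3.8333 [ 0.4737 -0.1811  0.0365] [1.7998e+02 4.0000e-02 1.1236e+02] F [ 0.5 -0.2 -0.6] g 0.0358
shift [-0.0002  0.0003  0.0005] turn [ 0.02  0.04 -0.04]
```

Fingers stopped at 35.8 mm, which matches the 36 mm width. Lift.

Emit:
step_arm --steps '[{"x":0.0,"y":0.0,"z":-0.02,"ax":0.0,"ay":0.0,"az":0.0,"claw":0.02},{"x":0.0,"y":0.0,"z":-0.03,"ax":0.0,"ay":0.0,"az":0.0,"claw":0.02},{"x":0.0,"y":0.0,"z":-0.03,"ax":0.0,"ay":0.0,"az":0.0,"claw":0.02},{"x":0.0,"y":0.0,"z":-0.02,"ax":0.0,"ay":0.0,"az":0.0,"claw":0.02},{"x":0.0,"y":0.0,"z":0.0,"ax":0.0,"ay":0.0,"az":0.0,"claw":0.02}]'

```text
time_s: 4.25
ee_pos: [0.4719, -0.1803, 0.1382]
eef_rot: [-3.138, -0.004, 1.961]
force: [0.8, -0.2, -1.3]
grip_width: 0.0356
```

```bash
python3 go.py .490 -.04 .136 81
```

```text
now 4.25 [ 0.4719 -0.1803  0.1382] [-179.77   -0.23  112.35] F [ 0.8 -0.2 -1.3] g 0.0356
shift [0.1229 0.0701 0.0024] turn [-0.29 -0.16 31.35]
```

Emit:
step_arm --steps '[{"x":0.025,"y":0.014,"z":0.0,"ax":0.0,"ay":0.0,"az":6.0,"claw":0.02},{"x":0.027,"y":0.011,"z":0.0,"ax":0.0,"ay":0.0,"az":6.0,"claw":0.02},{"x":0.028,"y":0.008,"z":0.0,"ax":0.0,"ay":0.0,"az":6.0,"claw":0.02},{"x":0.029,"y":0.006,"z":0.0,"ax":0.0,"ay":0.0,"az":6.0,"claw":0.02},{"x":0.02,"y":0.003,"z":0.0,"ax":0.0,"ay":0.0,"az":6.0,"claw":0.02}]'

```text
time_s: 4.67
ee_pos: [0.4876, -0.0431, 0.1344]
eef_rot: [-3.134, -0.001, 1.414]
force: [0.8, -0.7, -2.2]
grip_width: 0.0358
```

Emit:
step_arm --steps '[{"x":0.0,"y":0.0,"z":0.0,"ax":0.0,"ay":0.0,"az":0.0,"claw":0.02},{"x":0.0,"y":0.0,"z":0.0,"ax":0.0,"ay":0.0,"az":0.0,"claw":0.02}]'

```text
time_s: 4.83
ee_pos: [0.4871, -0.0395, 0.1319]
eef_rot: [-3.131, -0.001, 1.412]
force: [-0.3, -0.0, -1.0]
grip_width: 0.0357
```

```bash
python3 go.py .4985 .0745 .136 81; python3 look.py w4
```

```text
now 4.8333 [ 0.4871 -0.0395  0.1319] [-1.7942e+02 -5.0000e-02  8.0890e+01] F [-0.3 -0.  -1. ] g 0.0357
shift [ 0.1143 -0.0068 -0.0039] turn [-0.58 -0.05 -0.11]
4.8333 [ 0.4871 -0.0395  0.1319] [-1.7942e+02 -5.0000e-02  8.0890e+01] [ 0.035  0.015  0.013  0.005 -0.014  0.083] [-0.3 -0.  -1. ] 0.035667154024553296
```

View pics/w4.png

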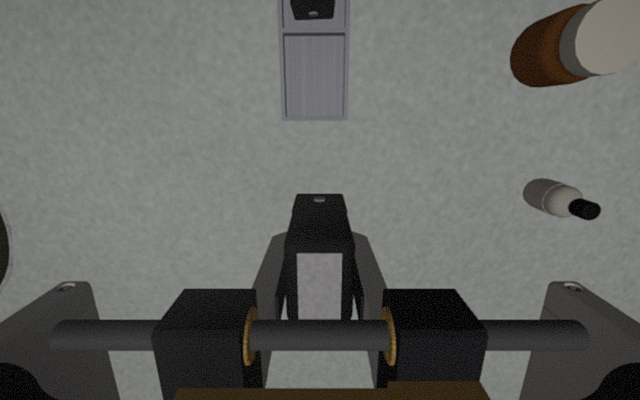

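The wrist view shows the empty bay at about (316,78), with its end wall at row 118 from (281,118) to (348,118) and the dividing wall at row 33. The neighbouring stamp is at (313,8), and the held stamp's top is at (320,280).

```bash
python3 - <<'E'
from h import *
z=np.load("pics/w4.npz"); c=cam("wrist",dict(ee_pos=z['pos'],eef_rot=z['rot'])); P=cloud(c,z['d'])
reg=np.zeros(P.shape[:2],bool); reg[0:135,255:375]=True
m=reg&(z['d']>0)&(P[...,2]<.03)
f=P[56:100,295:335]; print('floor z',np.median(f[...,2]))
for u in (300,315,330): print(u,[ (v,P[v,u,2].round(4)) for v in (27,30,32,33,34,36,116,117,118,119,121,124)])
for v in (60,90): print(v,[ (u,P[v,u,2].round(4)) for u in (278,281,282,283,284,286,290,340,344,346,347,348,350)])
q=P[m&(P[...,2]>.011)]; r=cv2.minAreaRect((q[:,:2]*1000).astype(np.float32)); print('walls',len(q),r, 'ztop',np.percentile(q[:,2],90))
# rack mask (anything above 3mm), by depth; and by colour edges
k=P[m&(P[...,2]>.0035)&(P[...,1]<.115)]; print(cv2.minAreaRect((k[:,:2]*1000).astype(np.float32)))
# bay edges: wall/floor by colour: rays of outer end-wall corners onto z=.018
hsv=cv2.cvtColor(z['p'],cv2.COLOR_RGB2HSV); 
print('desk hsv',np.median(hsv[60:100,200:260].reshape(-1,3),0),'rack',np.median(hsv[60:100,295:335].reshape(-1,3),0))
E
```

```text
floor z 0.0061207143113765905
300 [(27, np.float64(0.0185)), (30, np.float64(0.0186)), (32, np.float64(0.0182)), (33, np.float64(0.0157)), (34, np.float64(0.0122)), (36, np.float64(0.006)), (116, np.float64(0.0191)), (117, np.float64(0.0169)), (118, np.float64(0.0177)), (119, np.float64(0.0165)), (121, np.float64(0.0011)), (124, np.float64(0.0007))]
315 [(27, np.float64(0.0183)), (30, np.float64(0.0189)), (32, np.float64(0.0169)), (33, np.float64(0.014)), (34, np.float64(0.011)), (36, np.float64(0.007)), (116, np.float64(0.0179)), (117, np.float64(0.0181)), (118, np.float64(0.0186)), (119, np.float64(0.0173)), (121, np.float64(-0.0001)), (124, np.float64(0.0003))]
330 [(27, np.float64(0.0177)), (30, np.float64(0.0182)), (32, np.float64(0.0172)), (33, np.float64(0.0142)), (34, np.float64(0.0102)), (36, np.float64(0.0071)), (116, np.float64(0.0182)), (117, np.float64(0.0178)), (118, np.float64(0.0181)), (119, np.float64(0.0178)), (121, np.float64(-0.0005)), (124, np.float64(-0.0002))]
60 [(278, np.float64(-0.0003)), (281, np.float64(0.0176)), (282, np.float64(0.0182)), (283, np.float64
[... 194 characters left out ...]
9)), (348, np.float64(0.0169)), (350, np.float64(-0.0008))]
90 [(278, np.float64(-0.0006)), (281, np.float64(0.0183)), (282, np.float64(0.018)), (283, np.float64(0.0183)), (284, np.float64(0.0176)), (286, np.float64(0.0061)), (290, np.float64(0.0058)), (340, np.float64(0.0068)), (344, np.float64(0.0166)), (346, np.float64(0.0187)), (347, np.float64(0.0184)), (348, np.float64(0.0178)), (350, np.float64(0.0015))]
walls 2219 ((501.4244689941406, 86.55400085449219), (101.84651947021484, 64.18273162841797), 81.05396270751953) ztop 0.019483415346571876
((500.1242980957031, 77.90876007080078), (84.38229370117188, 64.06277465820312), 81.07302856445312)
desk hsv [ 50.   8. 133.] rack [115.  11. 119.]
```

Bay centre from the wrist view is (0.4997,0.0758) with the row axis at 81.05°. The floor reads 0.006 and the wall tops 0.018, and this lies between the top and scene estimates. Moving over it.

Emit:
step_arm --steps '[{"x":0.025,"y":-0.001,"z":0.0,"ax":-0.3,"ay":0.0,"az":0.0,"claw":0.02},{"x":0.03,"y":-0.002,"z":-0.002,"ax":0.0,"ay":0.0,"az":0.0,"claw":0.02},{"x":0.03,"y":-0.002,"z":-0.002,"ax":0.0,"ay":0.0,"az":0.0,"claw":0.02},{"x":0.02,"y":-0.001,"z":0.0,"ax":0.0,"ay":0.0,"az":0.0,"claw":0.02},{"x":0.0,"y":0.0,"z":0.0,"ax":0.0,"ay":0.0,"az":0.0,"claw":0.02}]'

```text
time_s: 5.3
ee_pos: [0.4972, 0.0633, 0.1329]
eef_rot: [-3.133, 0.0, 1.414]
force: [0.3, 0.3, -1.3]
grip_width: 0.0363
```

```bash
python3 go.py .4997 .0758 .08 81.05
```

```text
now 5.3 [0.4972 0.0633 0.1329] [-1.7952e+02  1.0000e-02  8.1020e+01] F [ 0.3  0.3 -1.3] g 0.0363
shift [0.0127 0.001  0.0529] turn [-0.48  0.01 -0.03]
```

Emit:
step_arm --steps '[{"x":0.011,"y":0.001,"z":0.0,"ax":-0.5,"ay":0.0,"az":0.0,"claw":0.02},{"x":0.0,"y":0.0,"z":0.015,"ax":0.0,"ay":0.0,"az":0.0,"claw":0.02},{"x":0.0,"y":0.0,"z":0.02,"ax":0.0,"ay":0.0,"az":0.0,"claw":0.02},{"x":0.0,"y":0.0,"z":0.015,"ax":0.0,"ay":0.0,"az":0.0,"claw":0.02},{"x":0.0,"y":0.0,"z":0.0,"ax":0.0,"ay":0.0,"az":0.0,"claw":0.02}]'

```text
time_s: 5.72
ee_pos: [0.5012, 0.0714, 0.0802]
eef_rot: [3.138, 0.0, 1.417]
force: [-0.6, -0.5, -2.6]
grip_width: 0.0358
```

```bash
python3 go.py .4997 .0758 .043 81.05; python3 - <<'E'
from h import *
for n in ("top","scene"):
    p,d=vision.camera(n); np.savez(f"pics/{n}1.npz",p=p,d=d)
    x=p[195:285,160:440] if n=="top" else p[130:310,260:500]
    cv2.imwrite(f"pics/{n}1.png",cv2.resize(x[:,:,::-1],None,fx=2.8,fy=2.8,interpolation=cv2.INTER_CUBIC))
E
```

```text
now 5.7167 [0.5012 0.0714 0.0802] [1.7979e+02 3.0000e-02 8.1190e+01] F [-0.6 -0.5 -2.6] g 0.0358
shift [ 0.0041 -0.0023  0.0372] turn [0.21 0.03 0.14]
```

View pics/scene1.png

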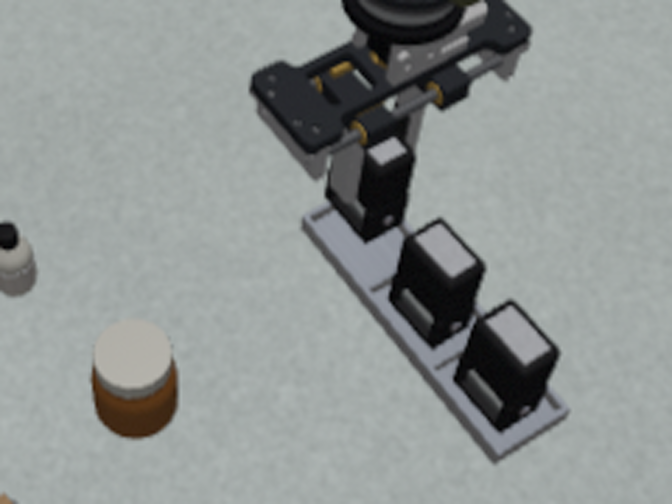

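The scene view shows the stamp held upright above the empty bay (crop (385,190)). The other two stamps stand undisturbed at (437,285) and (505,365). I'll correct the 4 mm offset and lower.

Emit:
step_arm --steps '[{"x":0.004,"y":-0.002,"z":0.0,"ax":0.2,"ay":0.0,"az":0.1,"claw":0.02},{"x":0.0,"y":0.0,"z":0.01,"ax":0.0,"ay":0.0,"az":0.0,"claw":0.02},{"x":0.0,"y":0.0,"z":0.01,"ax":0.0,"ay":0.0,"az":0.0,"claw":0.02},{"x":0.0,"y":0.0,"z":0.0,"ax":0.0,"ay":0.0,"az":0.0,"claw":0.02}]'

```text
time_s: 6.15
ee_pos: [0.5027, 0.0755, 0.0642]
eef_rot: [3.134, -0.001, 1.414]
force: [-0.2, -0.8, -2.1]
grip_width: 0.0363
```

```bash
python3 go.py .4997 .0758 .043 81.05
```

```text
now 6.15 [0.5027 0.0755 0.0642] [ 1.7955e+02 -8.0000e-02  8.1020e+01] F [-0.2 -0.8 -2.1] g 0.0363
shift [-0.0002 -0.0032  0.0211] turn [ 0.45 -0.08 -0.03]
```

Emit:
step_arm --steps '[{"x":0.0,"y":-0.003,"z":0.004,"ax":0.4,"ay":0.0,"az":0.0,"claw":0.02},{"x":0.0,"y":-0.001,"z":0.008,"ax":0.2,"ay":0.0,"az":0.0,"claw":0.02},{"x":0.0,"y":0.0,"z":0.006,"ax":0.0,"ay":0.0,"az":0.0,"claw":0.02},{"x":0.0,"y":0.0,"z":0.0,"ax":0.0,"ay":0.0,"az":0.0,"claw":0.02}]'

```text
time_s: 6.48
ee_pos: [0.4983, 0.0762, 0.0442]
eef_rot: [-3.138, -0.001, 1.414]
force: [-0.5, -0.0, -1.8]
grip_width: 0.0358
```

```bash
python3 go.py .4997 .0758 .043 81.05
```

```text
now 6.4833 [0.4983 0.0762 0.0442] [-1.7978e+02 -8.0000e-02  8.1040e+01] F [-0.5 -0.  -1.8] g 0.0358
shift [-0.0002  0.0015  0.0012] turn [-0.22 -0.08 -0.01]
```

Emit:
step_arm --steps '[{"x":0.0,"y":0.0,"z":0.001,"ax":-0.2,"ay":0.0,"az":0.0,"claw":0.02},{"x":0.0,"y":0.0,"z":0.001,"ax":0.0,"ay":0.0,"az":0.0,"claw":0.02}]'

```text
time_s: 6.65
ee_pos: [0.4983, 0.0764, 0.0424]
eef_rot: [-3.141, -0.001, 1.414]
force: [-9.7, 0.7, 24.0]
grip_width: 0.0358
```

Emit:
step_arm --steps '[{"x":0.0,"y":0.0,"z":0.002,"ax":0.0,"ay":0.0,"az":0.0,"claw":0.02}]'

```text
time_s: 6.73
ee_pos: [0.4984, 0.0765, 0.042]
eef_rot: [-3.141, -0.002, 1.415]
force: [-15.4, -0.7, 33.4]
grip_width: 0.0361
```

Contact with the bay floor: +33 N at TCP z 0.042 (expected 0.0425). I'll relax, then open.

Emit:
step_arm --steps '[{"x":0.0,"y":0.0,"z":-0.0005,"ax":0.0,"ay":0.0,"az":0.0,"claw":0.02},{"x":0.0,"y":0.0,"z":0.0,"ax":0.0,"ay":0.0,"az":0.0,"claw":0.02}]'

```text
time_s: 6.9
ee_pos: [0.4988, 0.0766, 0.0436]
eef_rot: [3.14, -0.002, 1.415]
force: [-0.2, -0.8, -0.7]
grip_width: 0.0361
```

Emit:
step_arm --steps '[{"x":0.0,"y":0.0,"z":0.0,"ax":0.0,"ay":0.0,"az":0.0,"claw":0.045},{"x":0.0,"y":0.0,"z":0.0,"ax":0.0,"ay":0.0,"az":0.0,"claw":0.06},{"x":0.0,"y":0.0,"z":0.0,"ax":0.0,"ay":0.0,"az":0.0,"claw":0.08},{"x":0.0,"y":0.0,"z":0.0,"ax":0.0,"ay":0.0,"az":0.0,"claw":0.08},{"x":0.0,"y":0.0,"z":0.0,"ax":0.0,"ay":0.0,"az":0.0,"claw":0.08}]'

```text
time_s: 7.32
ee_pos: [0.4994, 0.0766, 0.0439]
eef_rot: [3.139, -0.002, 1.415]
force: [0.1, -0.0, 0.6]
grip_width: 0.0657
```

```bash
python3 go.py .4997 .0758 .2 81.05; python3 look.py w5; python3 - <<'E'
from w import *
stampw("pics/w5.npz",box=(.4995,.076,.045),zlo=.07)
E
```

```text
now 7.3167 [0.4994 0.0766 0.0439] [ 1.7983e+02 -1.3000e-01  8.1060e+01] F [ 0.1 -0.   0.6] g 0.0657
shift [-0.0004  0.0009 -0.1561] turn [ 0.17 -0.13  0.01]
7.3167 [0.4994 0.0766 0.0439] [ 1.7983e+02 -1.3000e-01  8.1060e+01] [ 0.     0.001 -0.001 -0.001 -0.001  0.001] [ 0.1 -0.   0.6] 0.0656639330657025
pics/w5.npz px [318.9 270. ] [ 284  221   71   98 6475] z 0.0933 ((499.23529052734375, 77.40058898925781), (48.35722351074219, 35.913909912109375), 81.05538940429688)
pics/w5.npz px [247.3 274.3] [ 222  247   43   71 1451] z 0.107 ((465.4671325683594, 84.11937713623047), (9.509347915649414, 21.008073806762695), 23.271194458007812)
pics/w5.npz px [392.  273.9] [ 375  247   44   71 1482] z 0.1071 ((534.2467651367188, 73.42289733886719), (21.055233001708984, 9.229960441589355), 48.48723220825195)
```

View pics/w5.png

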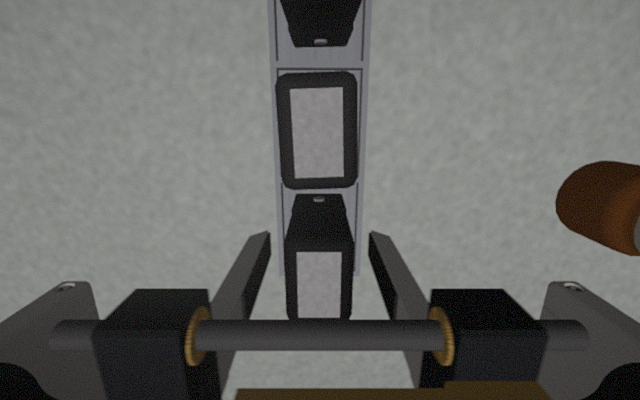

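The wrist view shows the stamp at (319,270) standing free between the open fingers inside the bay. Its top is at 0.093, which is the seated height, and the middle stamp is at (317,130). Retract straight up.

Emit:
step_arm --steps '[{"x":0.0,"y":0.0,"z":-0.01,"ax":0.0,"ay":0.0,"az":0.0,"claw":0.08},{"x":0.0,"y":0.0,"z":-0.03,"ax":0.0,"ay":0.0,"az":0.0,"claw":0.08},{"x":0.0,"y":0.0,"z":-0.03,"ax":0.0,"ay":0.0,"az":0.0,"claw":0.08},{"x":0.0,"y":0.0,"z":-0.03,"ax":0.0,"ay":0.0,"az":0.0,"claw":0.08},{"x":0.0,"y":0.0,"z":-0.03,"ax":0.0,"ay":0.0,"az":0.0,"claw":0.08}]'

```text
time_s: 7.78
ee_pos: [0.4956, 0.0761, 0.1751]
eef_rot: [-3.133, 0.001, 1.415]
force: [1.7, -0.5, -0.7]
grip_width: 0.0797
```

Emit:
step_arm --steps '[{"x":-0.03,"y":0.0,"z":-0.02,"ax":0.0,"ay":0.0,"az":0.0,"claw":0.08},{"x":-0.04,"y":0.0,"z":0.0,"ax":0.0,"ay":0.0,"az":0.0,"claw":0.08},{"x":-0.04,"y":0.0,"z":0.0,"ax":0.0,"ay":0.0,"az":0.0,"claw":0.08},{"x":-0.04,"y":0.0,"z":0.0,"ax":0.0,"ay":0.0,"az":0.0,"claw":0.08},{"x":0.0,"y":0.0,"z":0.0,"ax":0.0,"ay":0.0,"az":0.0,"claw":0.08}]'

```text
time_s: 8.2
ee_pos: [0.4736, -0.0764, 0.2084]
eef_rot: [3.135, -0.0, 1.42]
force: [-0.2, 0.7, -1.5]
grip_width: 0.0801
```

```bash
python3 look.py w6; python3 - <<'E'
from w import *
stampw("pics/w6.npz",box=(.4995,.076,.045),zlo=.07)
for n in ("top","scene"):
    p,d=vision.camera(n); c=cam(n); P=cloud(c,d)
    cv2.imwrite(f"pics/{n}2.png",p[:,:,::-1])
    m=(P[...,2]>0.03)&(P[...,2]<0.11)&(P[...,0]>0.2)&(P[...,0]<0.75)&(P[...,1]<.3)&(P[...,1]>-.13)&(d>0)
    k,l,s,ce=cv2.connectedComponentsWithStats(m.astype(np.uint8))
    for i in range(1,k):
        if s[i,4]<100: continue
        q=P[l==i]; zt=np.percentile(q[:,2],90); t=q[q[:,2]>zt-.008]
        print(n,ce[i].round(0),'z',zt.round(4),cv2.minAreaRect((t[:,:2]*1000).astype(np.float32)))
E
```

```text
8.2 [ 0.4736 -0.0764  0.2084] [ 1.7959e+02 -1.0000e-02  8.1370e+01] [ 0.069 -0.03  -0.007  0.02   0.015  0.08 ] [-0.2  0.7 -1.5] 0.08008204967987016
pics/w6.npz px [320.9  32. ] [ 301    0   41   66 2529] z 0.0935 ((499.1814880371094, 74.51817321777344), (50.11808395385742, 35.82868194580078), 81.38502502441406)
top [277. 136.] z 0.0763 ((716.1964111328125, 59.16869354248047), (51.62847137451172, 51.24098587036133), 45.3128662109375)
top [343. 135.] z 0.0704 ((719.268310546875, -77.55598449707031), (13.956541061401367, 15.041722297668457), 88.74295043945312)
top [193. 231.] z 0.0933 ((524.0847778320312, 223.39349365234375), (52.08232116699219, 35.61062240600586), 82.02196502685547)
top [231. 237.] z 0.0933 ((511.15960693359375, 147.3377685546875), (52.35295867919922, 35.71351623535156), 83.16336059570312)
top [269. 243.] z 0.0934 ((499.8638610839844, 72.90367126464844), (51.770973205566406, 35.62239456176758), 80.86077117919922)
scene [406. 214.] z 0.0922 ((503.56549072265625, 114.14202880859375), (127.81013488769531, 37.68280792236328), 81.86809539794922)
scene [263. 219.] z 0.0683 ((717.455322265625, -73.37164306640625), (14.824407577514648, 15.874049186706543), 3.8397538661956787)
scene [442. 257.] z 0.0924 ((522.2994995117188, 227.30055236816406), (51.9486083984375, 36.89902877807617), 83.30680847167969)
scene [308. 262.] z 0.0749 ((714.0556030273438, 63.76329040527344), (52.47113037109375, 51.61517333984375), 36.7302360534668)
```

View pics/w6.png

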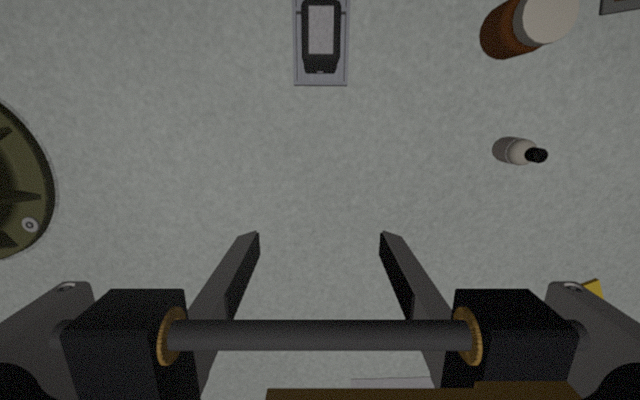

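View pics/scene2.png

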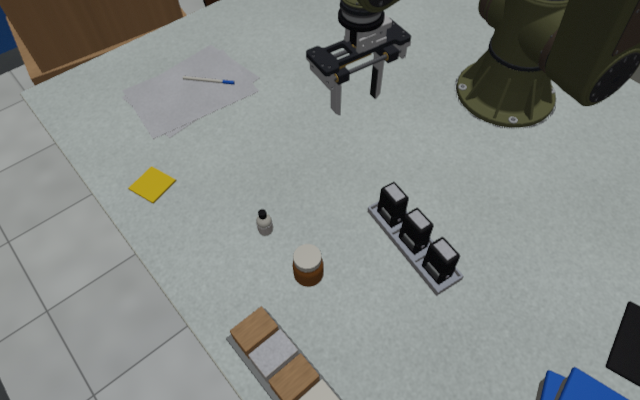

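The scene view shows all three stamps upright in the rack at (393,205), (416,230) and (441,258), with the gripper well clear. In the top camera's own frame the stamp is at (499.9,72.9) mm and the bay centre at (500.4,73.5), so it is within 1 mm. The neighbours, bottle and jar have not moved.

Emit:
step_arm --steps '[{"x":0.0,"y":0.0,"z":0.0,"ax":0.0,"ay":0.0,"az":0.0,"claw":0.08},{"x":0.0,"y":0.0,"z":0.0,"ax":0.0,"ay":0.0,"az":0.0,"claw":0.08}]'

```text
time_s: 8.52
ee_pos: [0.4747, -0.0695, 0.208]
eef_rot: [3.135, -0.002, 1.425]
force: [-0.5, -1.0, 0.3]
grip_width: 0.0799
```

```bash
python3 -c "
from station import ticket
print(ticket.hand_in())"
```

```text
the job is handed in; nothing more can be done
None
```

The stray stamp is standing upright in the rack's empty bay (the robot's right-hand end), and the job was handed in at about 8.5 s. I gripped it across its 36 mm sides and lowered it until the bay floor took the load. That contact peaked at about 33 N at the wrist. I then relaxed, opened the fingers and backed away.

**Last checks:**
- **Stamp:** it was about 1 mm from the bay's middle in the top and wrist views. Its top was at 0.0934 m, so its centre is about 0.050 m up (0.049 when seated), and it is aligned with the rack to within about 0.5°.
- **Other objects:** the other two stamps, the ink bottle and the jar measured within about 1 mm of where they started, and the gripper was well clear.

**Disagreements:**
- **Cameras:** the top and scene views differ by about 3–5 mm in absolute position. I placed the stamp by the wrist view, which fell between them.
- **Scene view:** in the last one the placed stamp merged with its neighbour in the depth mask, so I checked it there by eye only.

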